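# Snap the marker pen into the spring clips of the marking stand

### The job

Put the marker pen away: pick it up from the bench and press its white barrel down into the pair of spring clips on the sloping face of the grey stand until both clips have snapped round it and it lies fully home, with the middle of the barrel about midway between the two clips (cap to either side). Let go of it, and leave the other things on the bench where they lie.

Things in the scene. Friction and masses are not known exactly. Their poses are not given: they have to be found in the camera images.
- marker: Marker pen, 132 mm long, about 18 g, lying on the bench: plain white round barrel 15 mm in diameter and 90 mm long, and a red cap 43 mm long, 16 mm thick, with a pocket clip standing out sideways. Origin under the middle of the pen at bench level, z up; the pen lies roughly along its y axis, barrel to +y, cap to -y. Grip it across the barrel.
- barrel (a point): Middle of the marker's white barrel, on the barrel's axis, 8 mm above the bench as it lies. Its own y axis runs exactly along the barrel, away from the cap; the barrel reaches 45 mm to either side of this point along y.
- clip_stand: Fixed grey steel stand, 140 mm wide (y), 130 mm deep, 200 mm tall. Its low front is a face 92 mm long that slopes 35 degrees from level, rising towards the stand's back (+x), and carries two spring clips side by side. A small shelf with a timer on it stands above the rear of it. Origin on the bench under the middle of the sloping face, z up, +x to the back.
- clip_seat (a point): Where the middle of the barrel (on its axis) belongs when fully home, midway between the clips: 26 mm out from the sloping face, 61 mm above the bench. y runs along the pen's place, z square out of the face (35 degrees from vertical; press along -z), x up the slope. 40 mm along y is free between the clips for gripper fingers. In the seat the pen has under 1 mm of play.
- clip_left (a point): Seat centre of one clip, 28 mm from clip_seat towards its +y, same axes. The clip is 8 mm wide along y (foot 12 mm): two hinged steel spring strips over a fixed saddle. Its mouth is about 25 mm wide at z = +17 mm and narrows to a sprung throat 9.5 mm wide at z = +7 mm; below that is the seat.
- clip_right (a point): Seat centre of the other, equal clip, 28 mm from clip_seat towards its -y. Pushing the pen through both throats takes about 6 to 12 N altogether (throats resist from z = +14 to +7 mm); once its axis is within about 4 mm of home the springs draw it in and hold it.
- shelf_edge (a point): Middle of the front lower edge of the stand's shelf, 186 mm above the bench. The edge runs level along the stand's y; the shelf reaches from it 70 mm back. It blocks a tool coming straight down onto the clips; one tilted square to the sloping face passes in front of it.
- screwdriver: Bystander: screwdriver with yellow handle, 187 mm long, 23 mm thick, lying along its y axis.
- spanner: Bystander: open steel spanner, 147 mm long, 5 mm thick, lying along its y axis.
- blade_tin: Bystander: round tin with a lid, 66 mm across, 80 mm high.
- tally_counter: Bystander: round metal hand counter, 54 x 55 x 19 mm.
- cap: Bystander: loose round bottle cap, 80 mm across, 23 mm high.
There are look-alikes about, which are no part of the job. There is more than one size of the marker; the one meant has the size given above.

How it is judged:
On the way:
1. the marker is lifted clear of the bench (height (world z) of barrel above 0.05 m), for 0.2 s.
At the end, for the whole second after the job is handed in: The middle of the marker's barrel is within 3 mm of the clip seat across the clips and in depth, within 11 mm of it along the pen, the barrel is parallel to the clip line within 5 degrees (so both clips have closed round it), and it is at rest (z of barrel in the frame of clip_seat between -0.003 and 0.003 m and x of barrel in the frame of clip_seat between -0.003 and 0.003 m and y of barrel in the frame of clip_seat between -0.011 and 0.011 m and angle between the y axis of barrel and the y axis of clip_seat, either way round below 0.09 rad and linear speed of marker below 0.02 m/s); the robot touches nothing.
It fails at once if another loose thing on the bench (screwdriver, spanner, tin, counter, cap) is shifted by more than 40 mm (distance of any of screwdriver, spanner, blade_tin, tally_counter, cap from where it was at the start of the episode above 0.04 m).
It also fails if it takes over 45 s, if anything falls off the work surface, if the arm or the gripper's body presses on something with over 40 N, if the wrist force passes 120 N, or if a joint passes its speed limit or range.

### The arm

A 7-joint arm with a two-finger parallel gripper is mounted at the origin on a cart in front of the work surface, level with it; the furniture and walls round the work are solid. World frame = base frame: x ahead of the robot, y to its left, z up, the work surface at z = 0. Lengths are in m, angles in rad, forces in N, time in s.
With the tool pointing down it reaches from about 0.4 to 0.85 m from the base axis. Payload 10.4 kg.
Tool frame: the origin (TCP) lies midway between the tips of the shut fingers; the grasp point (between the pads) lies 19 mm behind it; z points along the fingers, y is the line along which they close (so a half turn about z gives the same grasp; the last joint's range is limited). The gripper opens to 87 mm and grips with 3 to 60 N. Pads are 19 mm wide; open, the fingers measure 117 mm over their backs; the gripper's body (75 mm by 190 mm) begins 51 mm behind the grasp point.
Start: joints at [1.244, 0.332, -0.065, 1.46, 0.022, 1.35, -0.088], TCP at [0.187, -0.596, 0.223] pointing down, gripper open.
Joint ranges: [-2.6, 2.6], [-0.5, 2.12], [-1.47, 1.34], [0.16, 2.42], [-1.27, 4.41], [0.06, 2.06], [-2.6, 2.6]. Speed limits (rad/s): [2.22, 2.22, 2.79, 2.79, 3.14, 3.14, 3.14].

### API

Orientations are given as a unit quaternion [x, y, z, w].
In Python, from bench import r gives the robot as it stands.
- The arm moves only by the tool arm_command, never from a script. Its arguments are lists of equal length, an entry for each row: "xyz": the shift along the world's x, y, z in m, a list of three; "rot": the turn, a rotation vector about the world's x, y, z in rad, a list of three. In form: {"xyz": [[tx, ty, tz], ...], "rot": [[ax, ay, az], ...]}. A call has 1 to 20 rows; each row is the pose to reach, as a shift and turn from the pose commanded when the call began; what a row does not reach only later rows make up. A row lasts 1/12 s, in which the tool goes at most 41.7 mm and 7.16 degrees, less where a joint would pass 70% of its speed; a pose out of reach is approached as far as the arm can. A call with a gripper value outside its range is refused whole. "grip" is the opening, from 0 (shut) to 1 (fully open), set as the call begins (left out, the last holds). The fingers move at their own pace and stop on an object; "squeeze" is the grip in N (left out, the last holds). Time passes only in rows, so rows that repeat a pose let the fingers close. It gives the time, the measured TCP pose, the force, the opening and the grip force at its end, in the units of the state.
- r.read_state(): the state, without advancing time (a new reading comes with each control period).
- r.camera(name): name is "side" or "top" or "wrist"; returns the picture (400x640x3 uint8, red, green, blue); there is no depth.
- r.camera_model(name): a dict with "fx", "fy", "cx", "cy" (pixels), "T" (4x4, takes a point from camera to world coordinates). Camera axes: x right, y up, looking along -z (the intrinsics and any distortion apply to the point x, -y, -z); pixel columns grow to the right and rows downward; lengths in m; the calibration is good to about 2 mm. A picture is of the moment at which its call begins: read the wrist's pose just before it. camera_model takes no time and is no camera call; for the wrist camera it gives the pose at the moment of the call.
- r.close_job(): hands the job in; it is judged then, once.
Trained networks look in the newest picture that a camera, given by its name, has taken for a name from the list of things; names that differ only in an ending like _2 or _b are one class to them, and where a whole thing is asked for, a point or a joint stands for the part that bears it (a point fixed in the world has none). Each returns a list of dicts, best first, with "conf" (0 to 1); they miss things now and then, are a little off and sometimes report something else, mostly with a low value. They report only what shows in the picture. A call takes as long as a camera call. They do not tell look-alikes from the thing itself.
- r.look_for(label, camera): "at" ([x, y, z] in m, in the coordinates of the camera as it stood for that picture, good to about 4 mm: the middle of the surface that is visible of it).
- r.spot_point(label, camera): "at" ([x, y, z] in m, in the coordinates of the camera as it stood for that picture, good to about 4 mm: a listed point, or the origin of a listed thing).
The state is a dict: "time": time; "joint_positions": joint angles; "joint_vel": joint speeds; "joint_torque": joint torques, N m; "ee_pos": TCP position; "eef_rot": TCP orientation; "ft_force": force on the tool from outside, world axes, zero at the start; "torque": the same for the moment, N m; "width": finger opening in m; "grip_force": force on a finger pad.
Only numpy, scipy, OpenCV 4.12 (cv2) and the standard library are available. Lean on these libraries where they do the work, as an engineer would, in place of code of your own. Each camera call takes 0.05 s, during which the arm holds its last target. There are 200 camera calls.

## Working session

There is one attempt and no reset: what is moved stays moved. The work goes in short steps, Python scripts to look and compute and a tool call to move; the robot and the scene stay as the last step left them, time stands still between calls to the robot, and variables do not carry over. Pictures are saved under pics/ and viewed, at most 10 in all, crops included, and the job is handed in when it is done.

Besides the shell and the picture viewer there is one more tool, called after "Emit:" as name(argument=value, ...) on one line, values as JSON. arm_command: Moves the arm, as the interface text tells. Its arguments: {"type":"object","properties":{"xyz":{"type":"array"},"rot":{"type":"array"},"grip":{"type":"number"},"squeeze":{"type":"number"}},"required":["xyz","rot"]}

```bash
mkdir -p pics; ls
cat > h.py <<'E'
from bench import r
import numpy as np, cv2
from scipy.spatial.transform import Rotation as R
def snap(c,f=None):
    m=r.camera_model(c); im=r.camera(c)
    if f: cv2.imwrite('pics/'+f,im[:,:,::-1])
    return m,im
def w(m,p): return (np.array(m['T'])@np.r_[p,1])[:3]
def px(m,P):
    c=np.linalg.inv(np.array(m['T']))@np.r_[P,1]
    return np.array([m['cx']+m['fx']*c[0]/-c[2], m['cy']+m['fy']*c[1]/c[2]])
def ray(m,u,v,z):
    T=np.array(m['T']); d=T[:3,:3]@np.array([(u-m['cx'])/m['fx'],-(v-m['cy'])/m['fy'],-1]); o=T[:3,3]
    return o+d*(z-o[2])/d[2]
E
python3 - <<'E'
from h import *
np.set_printoptions(precision=4,suppress=True)
s=r.read_state(); print(s['time'],s['ee_pos'],s['eef_rot'],s['width'],s['ft_force'])
ims=[]
for c in ['top','side']:
    m,im=snap(c,c+'0.png'); print(c,{k:v for k,v in m.items() if k!='T'},np.array(m['T']).round(3).tolist())
    for l in ['marker','barrel','clip_seat','clip_left','clip_right','shelf_edge','clip_stand']:
        for d in r.spot_point(l,c): print(l,round(d['conf'],2),w(m,d['at']),px(m,w(m,d['at'])).round())
E
```

```text
pics
0.0 [ 0.1868 -0.596   0.2217] [ 0.9885  0.1513 -0.0002 -0.0007] 0.0867889423389777 [-0.2591 -0.3713  0.4532]
top {'fx': 388.8624126781388, 'fy': 388.8624126781388, 'cx': 320.0291643757047, 'cy': 197.55202099692278} [[0.004, 0.998, -0.058, 0.459], [-1.0, 0.005, 0.023, -0.065], [0.023, 0.058, 0.998, 1.062], [0.0, 0.0, 0.0, 1.0]]
marker 0.82 [ 0.4592 -0.0506  0.0002] [306. 220.]
marker 0.78 [ 0.3478 -0.4027  0.0037] [435. 262.]
barrel 0.92 [ 0.3188 -0.4147  0.0093] [440. 273.]
barrel 0.81 [ 0.4598 -0.068   0.0025] [312. 220.]
clip_seat 0.89 [0.553  0.1    0.0634] [247. 183.]
clip_left 0.89 [0.5256 0.0959 0.0621] [249. 194.]
clip_right 0.7 [0.584  0.1098 0.0584] [244. 171.]
clip_right 0.43 [0.5259 0.0985 0.0638] [247. 194.]
clip_right 0.27 [ 0.4967 -0.3457  0.0017] [414. 207.]
shelf_edge 0.56 [0.5502 0.1239 0.1833] [228. 179.]
clip_stand 0.82 [ 0.5496  0.1183 -0.0006] [244. 187.]
side {'fx': 492.6552480895931, 'fy': 492.6552480895931, 'cx': 327.3342271302201, 'cy': 199.89660218231887} [[-0.998, -0.046, 0.048, 0.557], [0.064, -0.438, 0.897, 1.021], [-0.02, 0.898, 0.44, 0.657], [0.0, 0.0, 0.0, 1.0]]
marker 0.67 [ 0.3452 -0.4022  0.0012] [369. 186.]
barrel 0.88 [ 0.3197 -0.4141  0.0115] [377. 181.]
clip_seat 0.61 [0.5584 0.0994 0.0605] [306. 259.]
clip_left 0.78 [0.5295 0.098  0.067 ] [319. 256.]
clip_left 0.46 [0.5802 0.1121 0.062 ] [296. 263.]
clip_right 0.57 [0.5836 0.1141 0.0638] [294. 262.]
shelf_edge 0.95 [0.547  0.1247 0.1872] [309. 214.]
clip_stand 0.97 [ 0.5492  0.122  -0.0014] [311. 288.]
```

Run:
```python
import cv2,numpy as np
a=cv2.imread('pics/top0.png')
cv2.imwrite('pics/v1.png',cv2.resize(a[100:400,150:550],None,fx=2,fy=2,interpolation=cv2.INTER_CUBIC))
b=[cv2.resize(a[v-50:v+50,u-50:u+50],(400,400),interpolation=cv2.INTER_CUBIC) for u,v in((435,265),(308,220))]
cv2.imwrite('pics/v2.png',np.hstack(b))
```

```text
(no output)
```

View pics/v1.png

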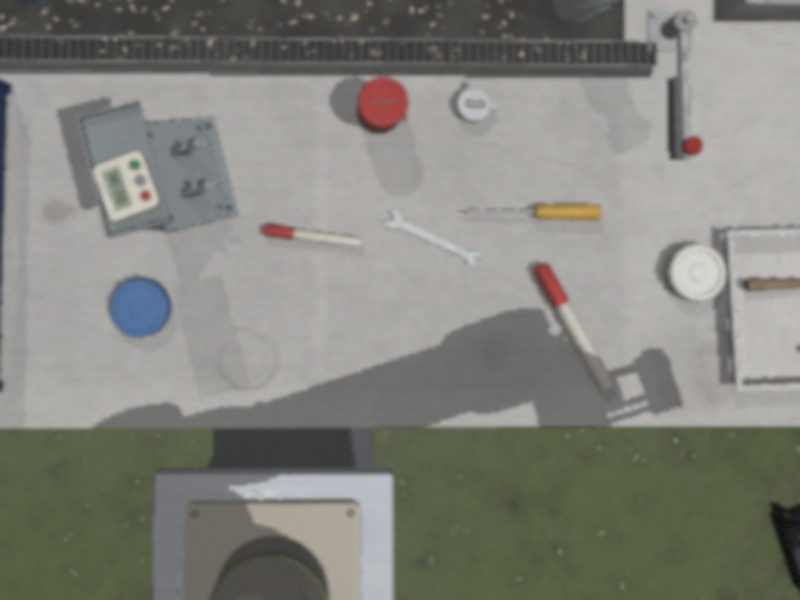

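View pics/v2.png

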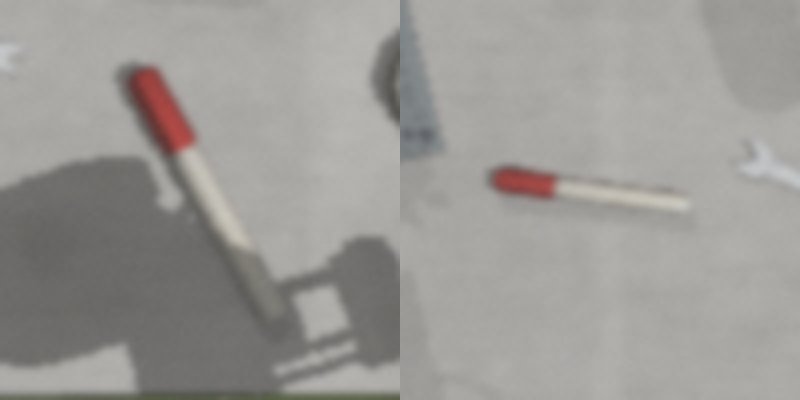

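The wide view shows two pens. The big one is at top px (435,265), about 71 px long or 190 mm. The small one is at (306,220), about 50 px or 135 mm, with a 43 mm cap. The small pen fits the description (132 mm), and the enlarged crop confirms it. The stand is at px (245,185), with its clips facing image right and the shelf and timer behind them to the left. I'll move above the small pen.

Emit:
arm_command(xyz=[[0.27, 0.52, 0], [0.27, 0.52, 0], [0.27, 0.52, 0], [0.27, 0.52, 0], [0.27, 0.52, 0], [0.27, 0.52, 0], [0.27, 0.52, 0], [0.27, 0.52, 0], [0.27, 0.52, 0], [0.27, 0.52, 0], [0.27, 0.52, 0], [0.27, 0.52, 0], [0.27, 0.52, 0], [0.27, 0.52, 0], [0.27, 0.52, 0], [0.27, 0.52, 0], [0.27, 0.52, 0], [0.27, 0.52, 0], [0.27, 0.52, 0], [0.27, 0.52, 0]], rot=[[0, 0, 1.15], [0, 0, 1.15], [0, 0, 1.15], [0, 0, 1.15], [0, 0, 1.15], [0, 0, 1.15], [0, 0, 1.15], [0, 0, 1.15], [0, 0, 1.15], [0, 0, 1.15], [0, 0, 1.15], [0, 0, 1.15], [0, 0, 1.15], [0, 0, 1.15], [0, 0, 1.15], [0, 0, 1.15], [0, 0, 1.15], [0, 0, 1.15], [0, 0, 1.15], [0, 0, 1.15]], grip=1, squeeze=40)

```text
time: 2.47
ee_pos: [0.4567, -0.0775, 0.2226]
eef_rot: [0.748, 0.664, -0.0, 0.0]
ft_force: [0.7, 0.0, 0.9]
width: 0.0874
grip_force: 0.0
```

Run:
```python
from h import *
np.set_printoptions(precision=4,suppress=True)
s=r.read_state(); print(s['time'],s['ee_pos'],R.from_quat(s['eef_rot']).as_matrix(),s['joint_positions'])
m,im=snap('wrist','w1.png'); print(np.array(m['T']),m['fx'])
for l in ['marker','barrel','clip_seat','clip_left','clip_right','shelf_edge']:
    for d in r.spot_point(l,'wrist'): print(l,round(d['conf'],2),w(m,d['at']),px(m,w(m,d['at'])).round())
```

```text
2.4667 [ 0.4567 -0.0775  0.2226] [[ 0.1189  0.9929  0.    ]
 [ 0.9929 -0.1189 -0.0003]
 [-0.0003  0.0001 -1.    ]] [ 0.7472  0.0083 -0.6712  1.8375  0.0056  1.2976 -0.0447]
[[ 0.9929  0.1142  0.0332  0.4665]
 [-0.1189  0.9539  0.2755 -0.0029]
 [-0.0002 -0.2775  0.9607  0.384 ]
 [ 0.      0.      0.      1.    ]] 356.36303104513087
marker 0.84 [ 0.4669 -0.0528  0.0001] [327. 147.]
barrel 0.78 [ 0.4642 -0.0697  0.0083] [327. 164.]
```

View pics/w1.png

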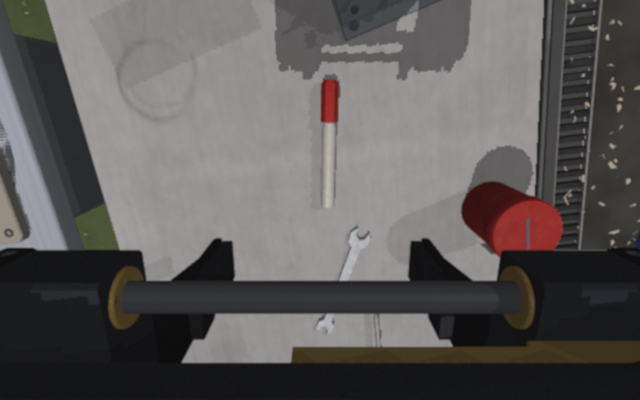

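The wrist view shows the pen with its cap top at (330,80), the cap joint at (330,122) and the barrel end at (327,207). The spanner lies beyond it at (350,240) and the red tin is at (510,220). Next I'll segment the barrel for its middle and direction.

Run:
```python
from h import *
np.set_printoptions(precision=4,suppress=True)
m=r.camera_model('wrist')
im=cv2.imread('pics/w1.png'); hsv=cv2.cvtColor(im,cv2.COLOR_BGR2HSV)
print(im[165,315:342].tolist()[::3])
P=lambda u,v:ray(m,u,v,0.0075)
red=(cv2.inRange(hsv,(170,100,60),(180,255,255))|cv2.inRange(hsv,(0,100,60),(8,255,255)))
red[:,:300]=0;red[:,360:]=0;red[140:]=0
v,u=np.nonzero(red);print('cap rows',v.min(),v.max(),P(u.mean(),v.min()),P(u.mean(),v.max()))
L=[]
for row in range(128,205,4):
    g=im[row,312:345].min(1).astype(float); 
    sel=np.nonzero(im[row,312:345].min(1)>185)[0]
    if len(sel): L.append((312+sel.mean(),row,len(sel)))
L=np.array(L);print(L[::4])
W=np.array([P(a,b) for a,b,_ in L]); c=np.polyfit(W[:,1],W[:,0],1);print(c,np.degrees(np.arctan(c[0])))
for vv in range(200,214):print(vv,im[vv,326:330].min(1), end=' ')
a,b=P(330,122.5),P(327.5,207.5);print(a,b,(a+b)/2,np.linalg.norm(a-b))
```

```text
[[137, 136, 140], [135, 135, 138], [123, 125, 129], [141, 149, 154], [168, 175, 181], [163, 170, 175], [137, 143, 148], [125, 125, 128], [152, 152, 156]]
cap rows 79 121 [0.4769 0.0165 0.0075] [ 0.4724 -0.0243  0.0075]
[]Traceback (most recent call last):
  File "<stdin>", line 16, in <module>
IndexError: too many indices for array: array is 1-dimensional, but 2 were indexed
```

Run:
```python
from h import *
np.set_printoptions(precision=4,suppress=True)
m=r.camera_model('wrist'); im=cv2.imread('pics/w1.png').astype(float)
P=lambda u,v:ray(m,u,v,0.0075)
L=[]
for row in range(128,202,3):
    g=im[row,318:340,2]-im[row,318:340,0]; s=np.nonzero(g>7)[0]   # barrel is warmer than bench
    if len(s): L.append((318+(s.min()+s.max())/2,row,s.max()-s.min()+1))
L=np.array(L);print(L[::4])
W=np.array([P(a,b) for a,b,_ in L]); c=np.polyfit(W[:,1],W[:,0],1);print('dx/dy',c)
print((im[198:214,325:330,2]-im[198:214,325:330,0]).mean(1))
a,b=P(330,122.),P(327.5,208);print(a,b,(a+b)/2,np.linalg.norm(a-b), np.polyval(c,(a+b)[1]/2))
```

```text
[[328.5 128.   12. ]
 [328.5 140.   12. ]
 [328.  152.   13. ]
 [328.  164.   13. ]
 [328.  176.   13. ]
 [327.5 188.   12. ]
 [327.5 200.   12. ]]
dx/dy [0.125  0.4747]
[10.2  9.8  9.8 10.   9.8  9.8 10.  10.  10.4  8.8  5.6  3.8  3.2  4.
  3.8  4. ]
[ 0.4731 -0.0254  0.0075] [ 0.4601 -0.1174  0.0075] [ 0.4666 -0.0714  0.0075] 0.09290933842485526 0.46580988364081216
```

Emit:
arm_command(xyz=[[0.009, 0.007, -0.04], [0.009, 0.007, -0.08], [0.009, 0.007, -0.11], [0.009, 0.007, -0.14], [0.009, 0.007, -0.165], [0.009, 0.007, -0.185], [0.009, 0.007, -0.2], [0.009, 0.007, -0.21], [0.009, 0.007, -0.218], [0.009, 0.007, -0.218], [0.009, 0.007, -0.218]], rot=[[0, 0, 0], [0, 0, 0], [0, 0, 0], [0, 0, 0], [0, 0, 0], [0, 0, 0], [0, 0, 0], [0, 0, 0], [0, 0, 0], [0, 0, 0], [0, 0, 0]])

```text
time: 3.73
ee_pos: [0.4663, -0.0693, 0.0049]
eef_rot: [0.747, 0.665, 0.0, 0.0]
ft_force: [0.6, -0.2, 0.1]
width: 0.0872
grip_force: 0.0
```

Emit:
arm_command(xyz=[[0, 0, 0], [0, 0, 0], [0, 0, 0], [0, 0, 0], [0, 0, 0], [0, 0, 0], [0, 0, 0], [0, 0, 0], [0, 0, 0], [0, 0, 0]], rot=[[0, 0, 0], [0, 0, 0], [0, 0, 0], [0, 0, 0], [0, 0, 0], [0, 0, 0], [0, 0, 0], [0, 0, 0], [0, 0, 0], [0, 0, 0]], grip=0, squeeze=40)

```text
time: 4.57
ee_pos: [0.466, -0.0694, 0.0046]
eef_rot: [0.747, 0.665, 0.0, 0.0]
ft_force: [-0.9, -0.1, -0.9]
width: 0.0283
grip_force: 0.0
```

Emit:
arm_command(xyz=[[0, 0, 0], [0, 0, 0], [0, 0, 0], [0, 0, 0], [0, 0, 0], [0, 0, 0], [0, 0, 0], [0, 0, 0.01], [0, 0, 0.03], [0, 0, 0.06], [0, 0, 0.1], [0, 0, 0.14], [0, 0, 0.18], [0, 0, 0.18], [0, 0, 0.18], [0, 0, 0.18]], rot=[[0, 0, 0], [0, 0, 0], [0, 0, 0], [0, 0, 0], [0, 0, 0], [0, 0, 0], [0, 0, 0], [0, 0, 0], [0, 0, 0], [0, 0, 0], [0, 0, 0], [0, 0, 0], [0, 0, 0], [0, 0, 0], [0, 0, 0], [0, 0, 0]])

```text
time: 5.9
ee_pos: [0.4657, -0.0694, 0.1847]
eef_rot: [0.747, 0.665, -0.0, 0.0]
ft_force: [1.1, -0.1, -1.4]
width: 0.0137
grip_force: 40.0
```

Run:
```python
from h import *
np.set_printoptions(precision=4,suppress=True)
acc={}
for i in range(4):
  for c in ['top','side','wrist']:
    m,im=snap(c,f'{c}2.png')
    for l in ['clip_seat','clip_left','clip_right','shelf_edge','clip_stand','barrel','marker']:
        if i>1 and l in('barrel','marker'):continue
        for d in r.spot_point(l,c):
            P=w(m,d['at'])
            if d['conf']>.5: acc.setdefault((l,c),[]).append(P)
for k,v in acc.items(): print(k,len(v),np.median(v,0),np.std(v,0))
s=r.read_state();print(s['time'],s['ee_pos'],s['width'],s['joint_positions'])
```

```text
('clip_seat', 'top') 4 [0.5522 0.0996 0.0614] [0.0013 0.0017 0.0009]
('clip_left', 'top') 5 [0.5273 0.0975 0.0622] [0.0219 0.0059 0.0016]
('clip_right', 'top') 4 [0.5815 0.1104 0.0606] [0.0006 0.0014 0.0016]
('shelf_edge', 'top') 4 [0.5504 0.1209 0.1845] [0.0013 0.0011 0.0011]
('clip_stand', 'top') 4 [ 0.5481  0.1178 -0.0018] [0.0011 0.0005 0.0006]
('barrel', 'top') 2 [ 0.3204 -0.4156  0.0104] [0.001  0.0013 0.0003]
('marker', 'top') 2 [ 0.3468 -0.4018  0.0039] [0.0006 0.0009 0.0002]
('clip_seat', 'side') 5 [0.5564 0.1001 0.0586] [0.0215 0.1786 0.0235]
('clip_left', 'side') 4 [0.5297 0.0964 0.063 ] [0.0012 0.0004 0.0013]
('clip_right', 'side') 4 [0.5824 0.1129 0.0631] [0.0011 0.0024 0.001 ]
('shelf_edge', 'side') 5 [0.5476 0.1251 0.188 ] [0.0152 0.0058 0.0496]
('clip_stand', 'side') 4 [0.5483 0.1207 0.0007] [0.0019 0.0003 0.0004]
('barrel', 'side') 3 [ 0.3217 -0.4164  0.0117] [0.0696 0.1646 0.0849]
('marker', 'side') 3 [ 0.3468 -0.3986  0.0011] [0.0582 0.1664 0.0841]
('barrel', 'wrist') 2 [ 0.4688 -0.0707  0.1883] [0.     0.0004 0.0004]
('marker', 'wrist') 2 [ 0.4657 -0.0495  0.1774] [0.0005 0.0014 0.0012]
10.1 [ 0.466  -0.0694  0.1846] 0.013552629330114764 [ 0.7375  0.0646 -0.7016  1.8726  0.0444  1.2198 -0.0953]
```

Emit:
arm_command(xyz=[[0.09, 0.05, 0.015], [0.09, 0.05, 0.015], [0.09, 0.05, 0.015], [0.09, 0.05, 0.015], [0.09, 0.05, 0.015], [0.09, 0.05, 0.015], [0.09, 0.05, 0.015], [0.09, 0.05, 0.015], [0.09, 0.05, 0.015], [0.09, 0.05, 0.015], [0.09, 0.05, 0.015], [0.09, 0.05, 0.015], [0.09, 0.05, 0.015], [0.09, 0.05, 0.015]], rot=[[0, 0, -1.18], [0, 0, -1.18], [0, 0, -1.18], [0, 0, -1.18], [0, 0, -1.18], [0, 0, -1.18], [0, 0, -1.18], [0, 0, -1.18], [0, 0, -1.18], [0, 0, -1.18], [0, 0, -1.18], [0, 0, -1.18], [0, 0, -1.18], [0, 0, -1.18]])

```text
time: 11.27
ee_pos: [0.556, -0.0194, 0.1995]
eef_rot: [0.99, 0.138, -0.0, -0.0]
ft_force: [0.9, -0.0, -0.2]
width: 0.0139
grip_force: 40.0
```

Emit:
arm_command(xyz=[[0, 0, 0], [0, 0, 0], [0, 0, 0], [0, 0, 0], [0, 0.01, 0], [0, 0.02, 0], [0, 0.02, 0], [0, 0.02, 0], [0, 0.02, 0], [0, 0.02, 0]], rot=[[0.113, 0.031, 0], [0.226, 0.061, 0], [0.338, 0.092, 0], [0.451, 0.122, 0], [0.564, 0.153, 0], [0.677, 0.184, 0], [0.79, 0.215, 0], [0.79, 0.215, 0], [0.79, 0.215, 0], [0.79, 0.215, 0]])

```text
time: 12.1
ee_pos: [0.5563, 0.0013, 0.2003]
eef_rot: [0.909, 0.126, -0.05, -0.393]
ft_force: [0.7, -0.1, 1.0]
width: 0.014
grip_force: 40.0
```

Run:
```python
from h import *
np.set_printoptions(precision=4,suppress=True)
s=r.read_state(); print(s['time'],s['ee_pos'],R.from_quat(s['eef_rot']).as_matrix(),s['joint_positions'],s['width'],s['ft_force'])
m,im=snap('wrist','w3.png')
for l in ['barrel','clip_seat','clip_left','clip_right','shelf_edge']:
    for d in r.spot_point(l,'wrist'): print(l,round(d['conf'],2),w(m,d['at']),px(m,w(m,d['at'])).round())
m2,im2=snap('side')
z=np.vstack([im,cv2.resize(im2[120:370,160:560],(640,400))]); cv2.imwrite('pics/v3.png',cv2.resize(z,(480,600))[:,:,::-1])
```

```text
12.1 [0.5563 0.0013 0.2003] [[ 0.963   0.19   -0.191 ]
 [ 0.2693 -0.6589  0.7024]
 [ 0.0076 -0.7279 -0.6857]] [ 0.7529  0.6087 -0.6332  1.4517 -0.3863  1.5484 -1.0666] 0.01401751460516397 [ 0.7411 -0.1026  0.9677]
barrel 0.91 [ 0.5567 -0.001   0.2023] [319. 262.]
clip_seat 0.82 [0.553  0.0979 0.0625] [359. 161.]
clip_left 0.78 [0.5268 0.0949 0.0608] [356. 188.]
clip_right 0.92 [0.5812 0.1135 0.0587] [357. 126.]
shelf_edge 0.57 [0.554  0.1239 0.1849] [224. 164.]
```

View pics/v3.png

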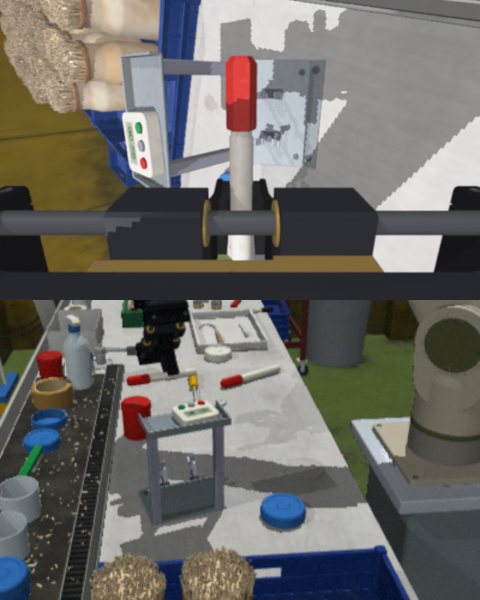

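The wrist view shows the pen held straight between the fingers, cap forward at (240,90). The stand's clips are at (270,95) and (272,130) to its right, and the timer on the shelf is to the left at (140,145). The side view shows the pen clear in the air and the shelf standing on posts. I'll approach along the face normal.

Emit:
arm_command(xyz=[[0.004, 0.018, -0.022], [0.007, 0.036, -0.045], [0.011, 0.053, -0.068], [0.009, 0.06, -0.079], [0.007, 0.067, -0.089], [0.005, 0.074, -0.099], [0.003, 0.08, -0.108], [0.003, 0.08, -0.108], [0.003, 0.08, -0.108], [0.003, 0.08, -0.108]], rot=[[0, 0, 0], [0, 0, 0], [0, 0, 0], [0, 0, 0], [0, 0, 0], [0, 0, 0], [0, 0, 0], [0, 0, 0], [0, 0, 0], [0, 0, 0]])

```text
time: 13.28
ee_pos: [0.5596, 0.08, 0.0922]
eef_rot: [0.909, 0.125, -0.051, -0.394]
ft_force: [0.7, 0.4, 0.4]
width: 0.0137
grip_force: 40.0
```

Run:
```python
from h import *
np.set_printoptions(precision=4,suppress=True)
s=r.read_state(); print(s['time'],s['ee_pos'],s['joint_positions'],s['width'],s['ft_force'])
m,im=snap('wrist','w4.png')
for l in ['barrel','clip_seat','clip_left','clip_right','shelf_edge']:
    for d in r.spot_point(l,'wrist'): print(l,round(d['conf'],2),w(m,d['at']),px(m,w(m,d['at'])).round())
m2,im2=snap('side'); u,v=px(m2,[.5535,.1,.07]).astype(int)
z=np.vstack([cv2.resize(im,(480,300)),cv2.resize(im2[v-50:v+50,u-80:u+80],(480,300),interpolation=cv2.INTER_CUBIC)]); cv2.imwrite('pics/v4.png',z[:,:,::-1])
```

```text
13.2833 [0.5596 0.08   0.0922] [ 0.6598  0.7043 -0.6393  1.5799 -0.376   1.2977 -1.053 ] 0.0137464794382539 [0.6835 0.4031 0.4398]
barrel 0.61 [0.5626 0.0747 0.096 ] [321. 263.]
clip_seat 0.72 [0.5552 0.1022 0.0645] [327. 231.]
clip_left 0.15 [0.561  0.0792 0.0959] [315. 260.]
clip_right 0.63 [0.5521 0.101  0.064 ] [328. 236.]
clip_right 0.58 [0.5829 0.1117 0.0596] [331. 181.]
shelf_edge 0.96 [0.5538 0.1244 0.186 ] [ 75. 277.]
```

View pics/v4.png

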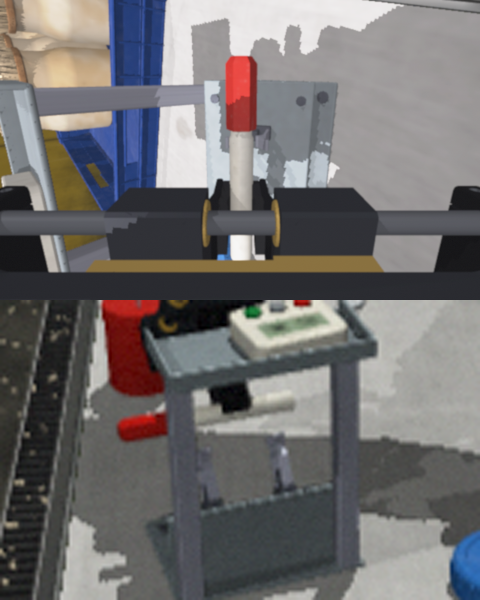

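The wrist view shows the pen above the stand face, with one clip strip visible at (262,130) just right of the barrel. The side view shows both clips at (207,480) and (281,465), with the finger between them. I'll overlay the predicted clip mouth on a crop to check the sideways alignment.

Run:
```python
from h import *
im=cv2.imread('pics/w4.png'); m=r.camera_model('wrist')
S=np.array([.554,.102,.0615]);u=np.array([-.219,.789,.574]);n=np.array([.153,-.553,.819]);y=np.array([-.964,-.267,0])
x0,y0,k=270,120,6
c=cv2.resize(im[y0:y0+90,x0:x0+120],None,fx=k,fy=k,interpolation=cv2.INTER_CUBIC)
for yy,col in((-.024,(0,255,0)),(-.032,(0,255,255))):
  for a in(-.0125,.0125):
    p=(px(m,S+yy*y+a*u+.017*n)-[x0,y0])*k; cv2.circle(c,tuple(p.astype(int).tolist()),4,col,-1)
  p=(px(m,S+yy*y)-[x0,y0])*k; cv2.circle(c,tuple(p.astype(int).tolist()),4,(255,0,255),-1)
cv2.imwrite('pics/v5.png',c)
```

```text
(no output)
```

View pics/v5.png

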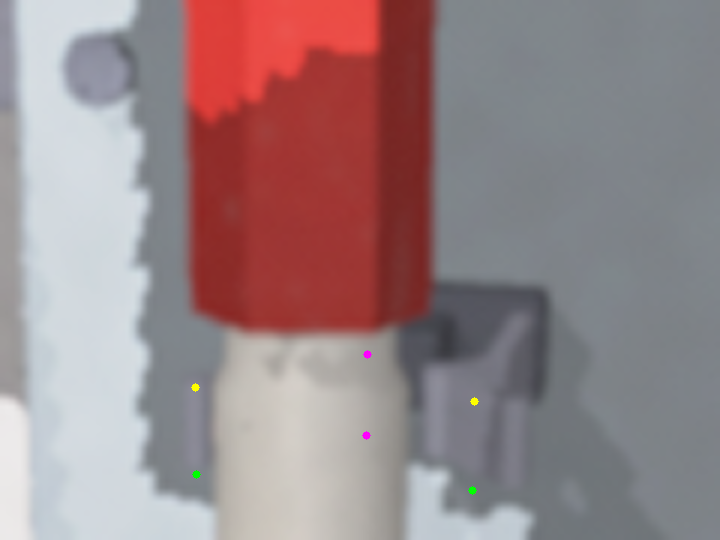

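The overlay shows the clip mouth spanning crop columns 190–525, centre about 356, which is about 2 mm down-slope of my estimate. The pen already sits about 1.7 mm down-slope, so it's centred. I'll press straight along −n.

Emit:
arm_command(xyz=[[-0.0015, 0.0055, -0.008], [-0.003, 0.011, -0.0165], [-0.0038, 0.0138, -0.0205], [-0.0043, 0.0155, -0.023], [-0.0047, 0.0171, -0.0254], [-0.0052, 0.0188, -0.0278], [-0.0055, 0.0199, -0.0295], [-0.0055, 0.0199, -0.0295]], rot=[[0, 0, 0], [0, 0, 0], [0, 0, 0], [0, 0, 0], [0, 0, 0], [0, 0, 0], [0, 0, 0], [0, 0, 0]])

```text
time: 14.3
ee_pos: [0.5535, 0.1017, 0.0618]
eef_rot: [0.909, 0.125, -0.051, -0.395]
ft_force: [3.7, 4.4, -2.1]
width: 0.0139
grip_force: 40.0
```

Emit:
arm_command(xyz=[[-0.0002, 0.0006, -0.0008], [-0.0003, 0.0011, -0.0016], [-0.0005, 0.0017, -0.0025], [-0.0006, 0.0022, -0.0033], [-0.0006, 0.0022, -0.0033], [-0.0006, 0.0022, -0.0033]], rot=[[0, 0, 0], [0, 0, 0], [0, 0, 0], [0, 0, 0], [0, 0, 0], [0, 0, 0]])

```text
time: 14.8
ee_pos: [0.5523, 0.1029, 0.0586]
eef_rot: [0.909, 0.125, -0.052, -0.395]
ft_force: [-1.1, 4.2, -0.7]
width: 0.014
grip_force: 40.0
```

Emit:
arm_command(xyz=[[-0.0001, 0.0006, -0.0008], [-0.0002, 0.0011, -0.0016], [-0.0002, 0.0011, -0.0016], [-0.0002, 0.0011, -0.0016]], rot=[[0, 0, 0], [0, 0, 0], [0, 0, 0], [0, 0, 0]])

```text
time: 15.13
ee_pos: [0.5524, 0.1031, 0.0582]
eef_rot: [0.909, 0.125, -0.052, -0.395]
ft_force: [-6.2, -4.7, 13.3]
width: 0.0136
grip_force: 40.0
```

Emit:
arm_command(xyz=[[0, -0.0005, 0.0008], [0, -0.0005, 0.0008], [0, -0.0005, 0.0008], [0, -0.0005, 0.0008], [0, -0.0005, 0.0008], [0, -0.0005, 0.0008]], rot=[[0, 0, 0], [0, 0, 0], [0, 0, 0], [0, 0, 0], [0, 0, 0], [0, 0, 0]], grip=0.35)

```text
time: 15.63
ee_pos: [0.5527, 0.1032, 0.0578]
eef_rot: [0.909, 0.125, -0.051, -0.395]
ft_force: [0.6, 0.2, -0.5]
width: 0.03
grip_force: 0.0
```

Emit:
arm_command(xyz=[[0.001, -0.0035, 0.0034], [0.003, -0.0105, 0.0103], [0.006, -0.021, 0.0206], [0.0095, -0.035, 0.0343], [0.0134, -0.049, 0.048], [0.019, -0.07, 0.0686], [0.025, -0.091, 0.089], [0.025, -0.11, 0.12], [0.025, -0.11, 0.14], [0.025, -0.11, 0.14], [0.025, -0.11, 0.14]], rot=[[0, 0, 0], [0, 0, 0], [0, 0, 0], [0, 0, 0], [0, 0, 0], [0, 0, 0], [0, 0, 0], [0, 0, 0], [0, 0, 0], [0, 0, 0], [0, 0, 0]])

```text
time: 16.55
ee_pos: [0.5784, -0.0075, 0.1994]
eef_rot: [0.909, 0.125, -0.05, -0.394]
ft_force: [-0.8, 0.1, -0.7]
width: 0.0303
grip_force: 0.0
```

Run:
```python
from h import *
np.set_printoptions(precision=4,suppress=True)
s=r.read_state(); print(s['time'],s['ee_pos'],s['width'],s['ft_force'])
m,im=snap('wrist','w6.png')
for l in ['barrel','clip_seat','clip_left','clip_right']:
    for d in r.spot_point(l,'wrist'): print(l,round(d['conf'],2),w(m,d['at']),px(m,w(m,d['at'])).round())
m2,im2=snap('side'); u,v=px(m2,[.5535,.1,.07]).astype(int)
for d in r.spot_point('barrel','side'): print(round(d['conf'],2),w(m2,d['at']))
z=np.vstack([cv2.resize(im,(480,300)),cv2.resize(im2[v-50:v+50,u-80:u+80],(480,300),interpolation=cv2.INTER_CUBIC)]); cv2.imwrite('pics/v6.png',z[:,:,::-1])
```

```text
16.55 [ 0.5784 -0.0075  0.1994] 0.030306172283814194 [-0.7877  0.0548 -0.6699]
barrel 0.56 [0.5501 0.1023 0.0609] [344. 180.]
clip_seat 0.87 [0.555  0.1025 0.0645] [342. 176.]
clip_left 0.69 [0.5283 0.0941 0.0607] [345. 203.]
clip_right 0.57 [0.5791 0.1122 0.0596] [344. 148.]
0.62 [0.5543 0.1017 0.0642]
0.6 [ 0.3191 -0.4173  0.0119]
```

View pics/v6.png

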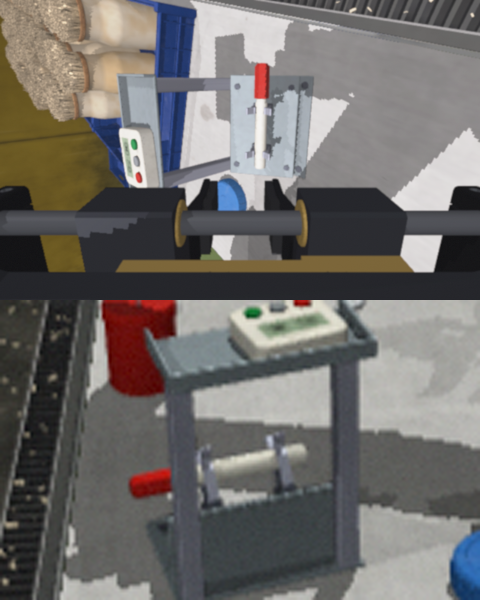

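The views show the pen lying in both clips. In the wrist view the barrel spans rows 98–167 with the clips at about 118 and 155. In the side view the clips at (208,475) and (283,465) are closed round the barrel, which spans columns 172–305 and so is nearly centred. The gripper is clear.

```bash
python3 -c "
from bench import r
print(r.close_job())"
```

```text
the job is handed in; nothing more can be done
None
```

The 132 mm marker is pressed home in both spring clips, roughly centred between them and released. The job was handed in at about 17 s on the robot's clock; the hand-in call did not report a verdict.

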